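Unstack the covered sample dishes and slide the spacer plate to its pile

ROBOT

A 6-joint arm with a two-finger parallel gripper is mounted at the origin on a cart in front of the work surface, level with it; the furniture and walls round the work are solid. World frame = base frame: x ahead of the robot, y to its left, z up, the work surface at z = 0. Lengths are in mm, angles in rad, forces in N, time in s.
With the tool pointing down it reaches from about 275 to 750 mm from the base axis. Payload 10.2 kg.
Tool frame: the origin (TCP) lies at the very end of the fingers, on their centre line; the grasp point (between the pads) lies 19 mm behind it; z points along the fingers, x is the direction in which the jaws open and shut, and the axes are right-handed (so a half turn about z gives the same grasp; the last joint's range is limited). The gripper opens to 85 mm and grips with 20 to 120 N. Pads are 22 mm wide; open, the fingers measure 114 mm over their backs; the gripper's body (76 mm by 85 mm) begins 54 mm behind the grasp point. The pads swing forward as they close: fully open they stand 13 mm farther back than shut.
Start: joints at [0.964, 0.313, 1.498, -0, 1.331, -0.223], TCP at [196.597, 486.807, 231.294] pointing down, gripper open.
Joint ranges: [-2.94, 2.94], [-0.97, 2.17], [0.19, 2.56], [-1.23, 4.37], [0.02, 3.11], [-2.88, 2.88]. Speed limits (rad/s): [2.39, 2.39, 3.01, 3.14, 3.14, 3.14].

INTERFACE

Orientations are given as a unit quaternion [w, x, y, z].
In Python, from rig import telemetry, capture, camera_model, finish_job gives the robot as it stands.
- The arm moves only by the shell command python3 -m inch 'ROWS' [FORCE]. ROWS is JSON, a list of rows, each a list of 5 numbers: the shift along the tool's x, y, z in m, then the turn about the tool's z in rad, then the finger opening in m, from 0 to 0.0854. A call has exactly 5 rows; each row shifts and turns the pose as measured when the row begins, along the tool's axes as they then stand; what a row does not reach is not made up. A row lasts 1/12 s, in which the tool goes at most 41.7 mm and 7.16 degrees, less where a joint would pass 70% of its speed; a pose out of reach is approached as far as the arm can. A call with a gripper value outside its range is refused whole. The fingers move at their own pace and stop on an object; FORCE is the grip in N (left out, the last holds). Time passes only in rows, so rows that do not move let the fingers close, or fill a call up. It gives the time, the measured TCP pose, the force and the opening at its end, in the units of the state.
- telemetry.sense(): the state, without advancing time (a new reading comes with each control period).
- capture(name): name is "scene" or "top" or "wrist"; returns the picture (384x512x3 uint8, blue, green, red); there is no depth.
- camera_model(name): a dict with "mtx" (3x3 intrinsics, pixels), "k1" (the pictures are not rectified: a ray, as slopes to the right and down, at radius r is drawn at 1 + k1 r^2 times it, then the intrinsics apply), "camera_from_world" (4x4, takes a point from world to camera coordinates). Camera axes: x right, y down, z forward; pixel columns grow to the right and rows downward; lengths in mm; the calibration is good to about 2 mm. A picture is of the moment at which its call begins: read the wrist's pose just before it. camera_model takes no time and is no camera call; for the wrist camera it gives the pose at the moment of the call.
- finish_job(): hands the job in, once; it reports no verdict.
The state is a dict: "time_s": time; "joints": joint angles; "dq": joint speeds; "tau": joint torques, N m; "eef_pos": TCP position; "ee_rot": TCP orientation; "force": force on the tool from outside, world axes, zero at the start; "wrist_torque": the same for the moment, N m; "grip_width": opening from 0.0 (shut) to 1.0 (fully open).
Only numpy, scipy, OpenCV 4.12 (cv2) and the standard library are available. Lean on these libraries where they do the work, as an engineer would, in place of code of your own. Each camera call takes 0.05 s, during which the arm holds its last target. There are 200 camera calls.

TASK

Two sample dishes stand one above the other on the dish stand with a flat spacer plate between them. First lift the upper dish off and set it down gently and upright in the steel tray; then uncover the lower dish by pushing the spacer plate along between the rails, without lifting it, until it lies on the pile of spacer plates, fully home against the end stop. Leave the lower dish undisturbed in its seat and do not disturb the dropper bottle, the beaker and the weight around it.

Things in the scene. Friction and masses are not known exactly. Their poses are not given: they have to be found in the camera images.
- stand: Fixed two-bay dish stand, 112 x 204 mm (x, y of its frame), 31 mm high; origin: middle of its underside, z up. +y end: raised white block with the round seat of the lower dish. -y end: bay with the pile of spacer plates. Aluminium rails on pillars run along y on both sides from y = -99 to +85 mm, inner faces at x = +-44 mm, tops 30 mm up.
- seat (a point): Centre of the floor of the round recess (3 mm deep, in a block whose top is 14 mm up) that holds the lower dish: at y = +47.5 mm of the stand, 11 mm above the bench; axes as the stand's. This +y end of the stand is open, so a fingertip can push the spacer plate from there towards -y.
- pile (a point): Centre of the floor of the pile bay: at y = -47.5 mm of the stand, 7 mm above the bench; axes as the stand's. A cross bar at the -y end of the stand, inner face at y = -93 mm, top 30 mm up, is the end stop.
- spacer_plate_center (a point): Centre of the loose dark steel plate on the lower dish: 84 mm across the rails (2 mm play each side) x 90 mm along them x 8 mm, about 160 g. Underside 25 mm above the bench, centre 29, top 33 mm; over the seat within 5 mm along the rails. It drops 2 mm onto the pile as it leaves the dish (underside then 23, centre 27 mm up). Fully home its centre is at y = -48 mm of the stand.
- pile_plate_1_center (a point): Centre of the lowest spacer plate of the pile (same size as the spacer plate, loose, between the rails).
- pile_plate_2_center (a point): Centre of the second spacer plate of the pile (same size, loose, on the first; its top is 23 mm above the bench).
- upper_dish_center (a point): Centre (half-way up) of the upper sample dish: open round clear glass dish, 60 mm across, 14 mm high, about 30 g, with a copper sample disc 38 mm across fixed in it. It stands on the spacer plate, its underside 33 mm above the bench, within 9 mm of the plate's middle.
- lower_dish_center (a point): Centre (half-way up) of the lower sample dish, the same kind, in the stand's recess under the spacer plate; its rim is 25 mm above the bench, and 1 mm of play to the recess all round.
- tray: Fixed stainless steel tray, 160 x 205 mm (x, y of its frame) outside, walls 2 mm thick with a rolled rim, 16 mm high. Origin: middle of its underside on the bench; the inner floor is 2 mm up.
- weight_center (a point): Centre of a loose steel weight with a knob, 30 mm across, 52 mm high: leave alone.
- beaker_center (a point): Centre of a loose glass beaker, 56 mm across, 70 mm high: leave alone.
- dropper_center (a point): Centre (50 mm up) of a loose brown dropper bottle, 35 mm across, 103 mm high: leave alone.

How it is judged:
By the outcome, as a careful person would: the job done as asked, in the order asked, and still so for the second after the job is handed in, with the robot touching nothing.
It also fails if it takes over 51 s, if anything falls off the work surface, if the arm or the gripper's body presses on something with over 40 N, if the wrist force passes 120 N, or if a joint passes its speed limit or range.

## Working session

There is one attempt and no reset: what is moved stays moved. The work goes in short steps, Python scripts to look and compute and a shell command to move; the robot and the scene stay as the last step left them, time stands still between calls to the robot, and variables do not carry over. Pictures are saved under pics/ and viewed, about 8 in all and at most 12, crops included, and the job is handed in when it is done.

```bash
ls; mkdir -p pics; cat > h.py <<'E'
import numpy as np, cv2
from rig import telemetry, capture, camera_model, finish_job
def ray(m,u,v):
    K=np.array(m["mtx"],float);T=np.array(m["camera_from_world"],float)
    p=cv2.undistortPoints(np.array([[[u,v]]],float),K,np.array([m["k1"],0,0,0],float))[0,0]
    d=T[:3,:3].T@np.array([p[0],p[1],1]);c=-T[:3,:3].T@T[:3,3];return c,d
def at(m,u,v,z):
    c,d=ray(m,u,v);return c+d*(z-c[2])/d[2]
def px(m,P):
    T=np.array(m["camera_from_world"],float);r=cv2.Rodrigues(T[:3,:3])[0]
    return cv2.projectPoints(np.array(P,float).reshape(-1,1,3),r,T[:3,3],np.array(m["mtx"],float),np.array([m["k1"],0,0,0],float))[0][:,0]
E
python3 - <<'E'
from h import *
s=telemetry.sense();print(s)
ims=[capture(n) for n in("top","scene")]
for n,i in zip(("top","scene"),ims): cv2.imwrite(f"pics/{n}0.png",i);print(camera_model(n))
cv2.imwrite("pics/topb.png",cv2.resize(ims[0],(800,600),interpolation=cv2.INTER_CUBIC))
cv2.imwrite("pics/sceneb.png",cv2.resize(ims[1],(800,600),interpolation=cv2.INTER_CUBIC))
E
```

```text
pics
{'time_s': 0.0, 'joints': array([ 9.63634804e-01,  3.13450040e-01,  1.49845892e+00, -6.94424225e-06,
        1.33098327e+00, -2.23386909e-01]), 'dq': array([-2.81440611e-03,  1.67053170e-03, -7.73673624e-04, -1.11681917e-03,
        6.76448524e-05,  2.20177280e-04]), 'tau': array([ 2.01480134e-04, -4.12270725e+01, -2.59739524e+01, -1.57718373e-04,
        4.25507053e-03,  1.94301117e-05]), 'eef_pos': array([196.4257379 , 486.58757971, 230.72683156]), 'ee_rot': array([ 2.38192454e-04,  8.28981621e-01,  5.59275469e-01, -6.04566506e-04]), 'force': array([ 0.90939415, -0.26946401,  0.09799663]), 'wrist_torque': array([-0.00663569, -0.0239003 ,  0.00187166]), 'grip_width': 0.996387550898879}
{'mtx': array([[498.58062483,   0.        , 252.6234545 ],
       [  0.        , 498.58062483, 196.28414474],
       [  0.        ,   0.        ,   1.        ]]), 'k1': -0.15830204841879145, 'camera_from_world': array([[-4.98483449e-03, -9.99878654e-01, -1.47590013e-02,
         3.10468187e+01],
       [-9.96149370e-01,  6.25705513e-03, -8.74487440e-02,
         6.02960195e+02],
       [ 8.75304804e-02,  1.42662523e-02, -9.96059681e-01,
         1.15684742e+03],
       [ 0.00000000e+00,  0.00000000e+00,  0.00000000e+00,
         1.00000000e+00]])}
{'mtx': array([[411.05748057,   0.        , 254.61015997],
       [  0.        , 411.05748057, 193.23286722],
       [  0.        ,   0.        ,   1.        ]]), 'k1': -0.08311096012806576, 'camera_from_world': array([[-8.03467376e-01, -5.95233163e-01,  1.17327391e-02,
         4.93777196e+02],
       [-4.05009573e-01,  5.32039966e-01, -7.43572942e-01,
         2.98787125e+02],
       [ 4.36356988e-01, -6.02188473e-01, -6.68551884e-01,
         6.45200756e+02],
       [ 0.00000000e+00,  0.00000000e+00,  0.00000000e+00,
         1.00000000e+00]])}
```

View pics/topb.png

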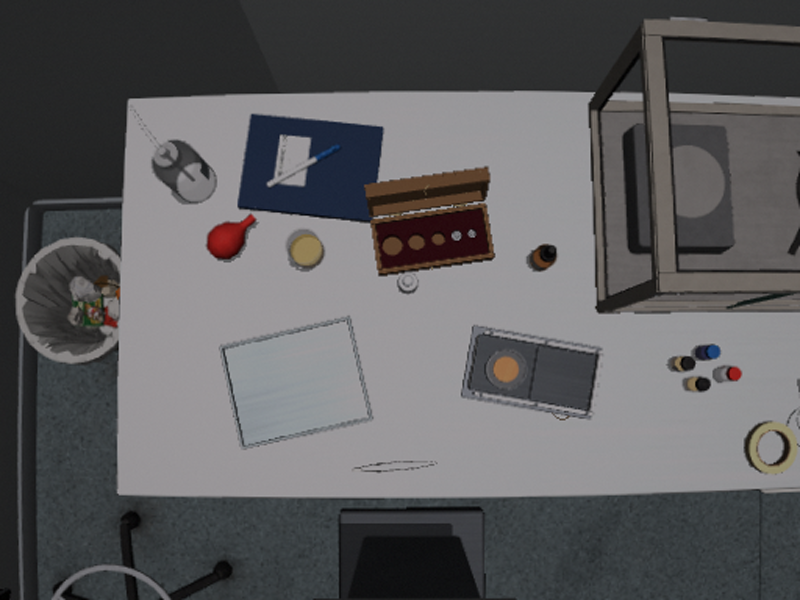

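View pics/sceneb.png

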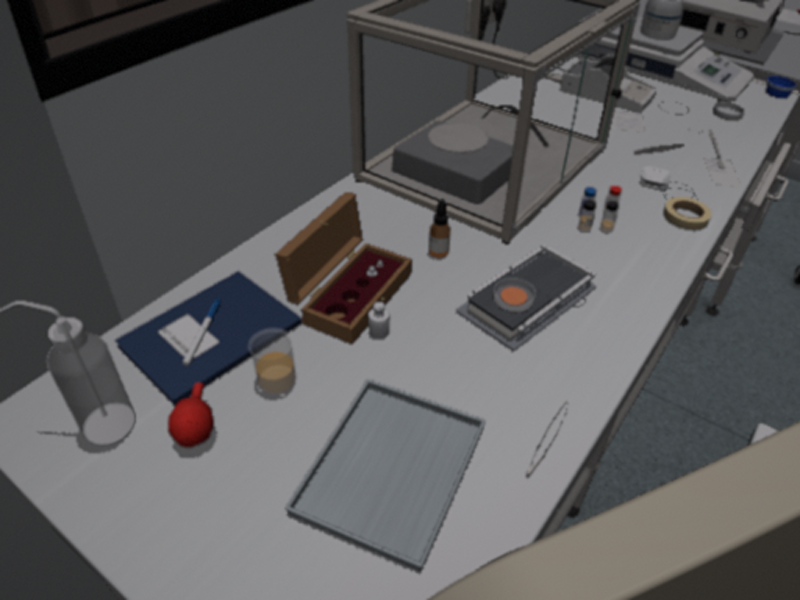

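The top view (800 px scale) shows the stand with corners at about (473,326), (600,348), (590,417) and (462,398). The copper disc is at (506,370). The tray is centred near (296,382), the dropper is at (543,257), the weight at (408,282) and the beaker at (306,250). The seat end (stand +y) is on the left.

```bash
python3 - <<'E'
from h import *
k=512/800
m=camera_model("top");ms=camera_model("scene")
im=cv2.imread("pics/top0.png");sc=cv2.imread("pics/scene0.png")
def copper(i,lo,hi):
    h=cv2.cvtColor(i,cv2.COLOR_BGR2HSV);M=cv2.inRange(h,(3,80,100),(20,255,255))
    R=np.zeros_like(M);R[lo[1]:hi[1],lo[0]:hi[0]]=255;M&=R
    c=max(cv2.findContours(M,0,1)[0],key=cv2.contourArea);return cv2.fitEllipse(c)
a=copper(im,(300,220),(345,255));b=copper(sc,(300,170),(350,210));print(a,b)
for z in(36,38,40):print(z,at(m,*a[0],z)[:2],at(ms,*b[0],z)[:2])
def rect(i,lo,hi,f,z):
    h=cv2.cvtColor(i,cv2.COLOR_BGR2HSV);M=f(h);R=np.zeros_like(M);R[lo[1]:hi[1],lo[0]:hi[0]]=255;M&=R
    c=cv2.convexHull(max(cv2.findContours(M,0,1)[0],key=cv2.contourArea))
    P=np.array([at(m,*q,z)[:2] for q in c[:,0].astype(float)],np.float32);return cv2.minAreaRect(P),
print("dark plates",rect(im,(290,205),(390,270),lambda h:cv2.inRange(h,(0,0,0),(180,255,85)),30))
for n,pts,z in(("stand",[(473,326),(600,348),(590,417),(462,398)],12),("tray",[(220,345),(350,318),(372,418),(243,447)],16),("drop",[(543,250)],90),("weight",[(408,280)],50),("beaker",[(306,250)],35)):
    P=np.array([at(m,u*k,v*k,z)[:2] for u,v in pts]);print(n,P.round().tolist(),P.mean(0),cv2.minAreaRect(P.astype(np.float32)))
print(px(m,[[196,487,231],[0,0,0]])/k)
E
```

```text
((323.41815185546875, 235.86080932617188), (15.358637809753418, 15.55388355255127), 15.182985305786133) ((328.3575744628906, 189.0254364013672), (10.521604537963867, 16.702484130859375), 97.27090454101562)
36 [ 508.15668401 -137.943566  ] [ 511.02980689 -140.17062013]
38 [ 508.14193738 -137.68924687] [ 510.13129425 -138.00086428]
40 [ 508.12719074 -137.43492773] [ 509.23278161 -135.83110843]
dark plates (((502.5857238769531, -179.19677734375), (190.27854919433594, 96.09857177734375), 78.96075439453125),)
stand [[574.0, -92.0], [538.0, -289.0], [433.0, -271.0], [464.0, -74.0]] [ 502.2429527  -181.42129261] ((502.7419128417969, -181.58367919921875), (199.56475830078125, 111.44302368164062), 80.66654968261719)
tray [[546.0, 298.0], [587.0, 96.0], [434.0, 63.0], [390.0, 261.0]] [489.47273862 179.68777812] ((490.53826904296875, 180.07955932617188), (160.69332885742188, 205.54324340820312), 12.67997932434082)
drop [[679.0, -189.0]] [ 678.86313713 -189.0437868 ] ((678.8631591796875, -189.04379272460938), (0.0, 0.0), 0.0)
weight [[641.0, 7.0]] [640.97024743   7.2864881 ] ((640.9702758789062, 7.286488056182861), (0.0, 0.0), 0.0)
beaker [[690.0, 162.0]] [690.04097798 162.42980719] ((690.0409545898438, 162.4298095703125), (0.0, 0.0), 0.0)
[[ 41.67997526 606.26230297]
 [414.7298913  695.22547771]]
```

```bash
cat >> h.py <<'E'
def pose():
    s=telemetry.sense();w,x,y,z=s["ee_rot"];from scipy.spatial.transform import Rotation as R
    return s,R.from_quat([x,y,z,w]).as_matrix()
def plan(tgt,yawdeg=None,n=5,step=.0415,g=None):
    """print rows towards world TCP target with tool x at world angle yawdeg"""
    s,R=pose();p=s["eef_pos"].copy();a=np.degrees(np.arctan2(R[1,0],R[0,0]))
    print("t %.2f pos"%s["time_s"],p.round(1),"yaw %.1f grip %.3f F"%(a,s["grip_width"]),s["force"].round(1),"tilt",R[2,:2].round(4))
    dy=0 if yawdeg is None else (yawdeg-a+180)%360-180
    rem=np.array(tgt,float)-p;aa=a
    for i in range(n):
        d=rem/1000;L=np.linalg.norm(d);d=d*min(1,step/max(L,1e-9));t=np.clip(np.radians(dy),-.12,.12)
        c,si=np.cos(np.radians(aa)),np.sin(np.radians(aa))
        print("[%.4f,%.4f,%.4f,%.3f]"%(c*d[0]+si*d[1],si*d[0]-c*d[1],-d[2],-t),end=" ")
        rem=rem-d*1000;dy-=np.degrees(t);aa+=np.degrees(t)
    print("\nleft",rem.round(),round(dy,1))
E
python3 -c "
from h import *
plan((500,-130,230),-10,n=20)"
```

```text
t 0.10 pos [196.5 486.6 230.8] yaw 68.0 grip 0.999 F [-0.  -0.2  0.1] tilt [-0.0011 -0.0002]
[-0.0277,0.0309,0.0000,0.120] [-0.0238,0.0340,0.0000,0.120] [-0.0195,0.0366,0.0000,0.120] [-0.0150,0.0387,0.0000,0.120] [-0.0103,0.0402,0.0000,0.120] [-0.0054,0.0412,0.0000,0.120] [-0.0004,0.0415,0.0000,0.120] [0.0046,0.0412,0.0000,0.120] [0.0095,0.0404,0.0000,0.120] [0.0142,0.0390,0.0000,0.120] [0.0188,0.0370,0.0000,0.120] [0.0231,0.0345,0.0000,0.042] [0.0245,0.0335,0.0000,-0.000] [0.0245,0.0335,0.0000,-0.000] [0.0245,0.0335,0.0000,-0.000] [0.0245,0.0335,0.0000,-0.000] [0.0138,0.0188,0.0000,-0.000] [0.0000,-0.0000,-0.0000,-0.000] [0.0000,-0.0000,-0.0000,-0.000] [0.0000,-0.0000,-0.0000,-0.000] 
left [0. 0. 0.] 0.0
```

```bash
python3 -m inch '[[-0.028,0.031,0,0.12,0.085],[-0.024,0.034,0,0.12,0.085],[-0.02,0.036,0,0.12,0.085],[-0.015,0.038,0,0.12,0.085],[-0.011,0.04,0,0.12,0.085]]'
python3 -c "
from h import *
plan((500,-130,230),-10,n=10)"
```

```text
time_s: 0.52
eef_pos: [283.1, 298.8, 228.1]
ee_rot: [0.001, 0.959, 0.284, -0.002]
force: [1.3, 1.2, -0.1]
grip_width: 0.993
t 0.52 pos [283.1 298.8 228.1] yaw 33.0 grip 0.993 F [ 1.3  1.2 -0.1] tilt [-0.0045 -0.0002]
[-0.0044,0.0413,-0.0002,0.120] [0.0005,0.0415,-0.0002,0.120] [0.0055,0.0411,-0.0002,0.120] [0.0104,0.0402,-0.0002,0.120] [0.0151,0.0386,-0.0002,0.120] [0.0196,0.0366,-0.0002,0.120] [0.0239,0.0339,-0.0002,0.030] [0.0249,0.0332,-0.0002,-0.000] [0.0249,0.0332,-0.0002,-0.000] [0.0249,0.0332,-0.0002,-0.000] 
left [ 30. -59.   0.] 0.0
```

Tracking is nearly full.

```bash
python3 -m inch '[[-0.0045,0.041,0,0.12,0.085],[0.0005,0.0415,0,0.12,0.085],[0.0055,0.041,0,0.12,0.085],[0.0105,0.04,0,0.12,0.085],[0.015,0.0385,0,0.12,0.085]]'
python3 -m inch '[[0.02,0.0365,0,0.12,0.085],[0.024,0.034,0,0.03,0.085],[0.025,0.033,0,0,0.085],[0.025,0.033,0,0,0.085],[0.025,0.033,0,0,0.085]]'
python3 -c "
from h import *
plan((490,-130,250),-10,n=5)
im=capture('wrist');m=camera_model('wrist');cv2.imwrite('pics/w1.png',im);np.save('m1.npy',m,allow_pickle=True)
T=m['camera_from_world'];print(-T[:3,:3].T@T[:3,3],T[2,:3])
cv2.imwrite('pics/w1b.png',cv2.resize(im,(800,600),interpolation=cv2.INTER_CUBIC))"
```

```text
time_s: 0.93
eef_pos: [372.1, 110.2, 227.9]
ee_rot: [0.001, 1.0, -0.025, -0.002]
force: [0.7, 1.0, 1.5]
grip_width: 0.996
time_s: 1.35
eef_pos: [457.6, -80.0, 227.6]
ee_rot: [0.001, 0.994, -0.108, -0.002]
force: [1.2, 0.4, -0.1]
grip_width: 0.991
t 1.35 pos [457.6 -80.  227.6] yaw -12.4 grip 0.991 F [ 1.2  0.4 -0.1] tilt [-0.0037  0.0026]
[0.0276,0.0273,-0.0146,-0.042] [0.0141,0.0152,-0.0078,-0.000] [0.0000,-0.0000,-0.0000,-0.000] [0.0000,-0.0000,-0.0000,-0.000] [0.0000,-0.0000,-0.0000,-0.000] 
left [0. 0. 0.] 0.0
[475.60644094 -18.90145214 369.59344952] [-0.06257177 -0.26642644 -0.96182209]
```

View pics/w1b.png

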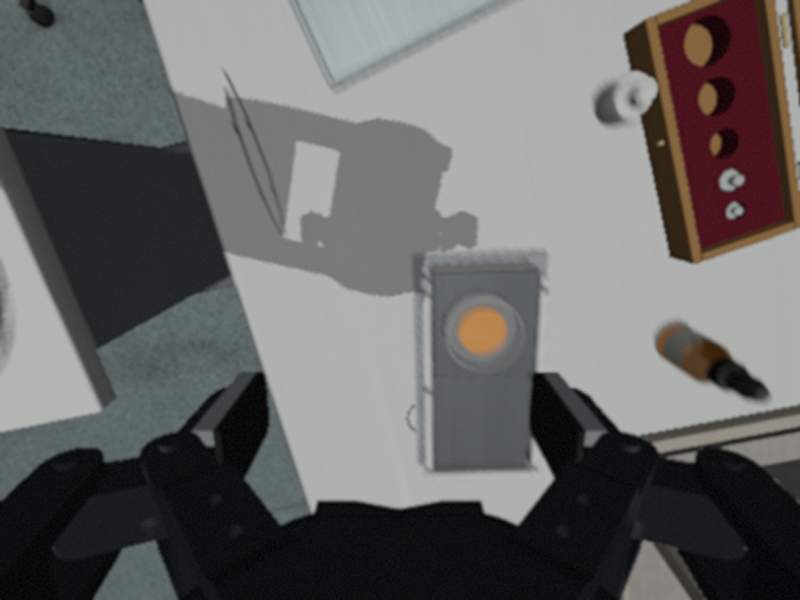

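The wrist view shows the stand almost aligned with the jaws. The copper disc is at (483,330), the plate joint is at row 375 and the plate's left and right edges are at columns 432 and 538. I'll measure these.

```bash
python3 - <<'E'
from h import *
im=cv2.imread("pics/w1.png");m=np.load("m1.npy",allow_pickle=True).item();k=.64
h=cv2.cvtColor(im,cv2.COLOR_BGR2HSV)
M=cv2.inRange(h,(3,90,100),(25,255,255));M[:, :265]=0;M[:,345:]=0;M[:180]=0;M[240:]=0
c=max(cv2.findContours(M,0,1)[0],key=cv2.contourArea);e=cv2.fitEllipse(c);print(e,[at(m,*e[0],z).round(1)[:2] for z in(36,38,40)])
M=cv2.inRange(h,(0,0,60),(180,90,125));M[:, :275]=0;M[:,347:]=0;M[:165]=0;M[303:]=0
M=cv2.morphologyEx(M,cv2.MORPH_OPEN,np.ones((5,5)))
c=cv2.convexHull(max(cv2.findContours(M,0,1)[0],key=cv2.contourArea))
P=np.array([at(m,*q,29)[:2] for q in c[:,0].astype(float)],np.float32);print(cv2.minAreaRect(P))
for n,z,pts in(("plate top",33,[(432,268),(538,268),(537,376),(432,376)]),("pile",23,[(433,378),(530,378),(529,468),(433,468)])):
    Q=np.array([at(m,u*k,v*k,z)[:2] for u,v in pts]);print(n,Q.round(1).tolist(),Q.mean(0),cv2.minAreaRect(Q.astype(np.float32)))
cv2.imwrite("pics/w1c.png",cv2.resize(im[150:310,255:365],None,fx=5,fy=3.7*1.0,interpolation=cv2.INTER_CUBIC))
E
```

```text
((308.1435546875, 211.04727172851562), (28.508342742919922, 29.974695205688477), 76.92898559570312) [array([ 513.5, -148.1]), array([ 513.3, -147.3]), array([ 513.1, -146.5])]
((509.166259765625, -188.63636779785156), (191.51107788085938, 86.98360443115234), 79.37691497802734)
plate top [[485.0, -90.9], [565.2, -108.8], [552.1, -199.5], [466.8, -180.4]] [ 517.27688692 -144.91034457] ((518.540771484375, -145.19903564453125), (93.12190246582031, 87.31585693359375), 78.52043151855469)
pile [[467.0, -187.2], [548.2, -205.4], [534.9, -294.7], [449.2, -275.5]] [ 499.83197837 -240.7070081 ] ((500.9511413574219, -240.9624786376953), (91.88932800292969, 87.7572021484375), 78.57426452636719)
```

```bash
python3 -c "
from h import *
plan((508,-135,190),-10.8,n=4)"
```

```text
t 1.40 pos [459.8 -85.6 227.2] yaw -12.6 grip 0.994 F [-2.4 -3.6 -1.6] tilt [-0.0022  0.0049]
[0.0306,0.0200,0.0197,-0.032] [0.0266,0.0186,0.0175,-0.000] [0.0000,-0.0000,-0.0000,-0.000] [0.0000,-0.0000,-0.0000,-0.000] 
left [0. 0. 0.] 0.0
```

```bash
python3 -m inch '[[0.0306,0.02,0.02,-0.032,0.085],[0.0266,0.0186,0.0175,0,0.085],[0,0,0,0,0.085],[0,0,0,0,0.085],[0,0,0,0,0.085]]'
cat > look.py <<'E'
from h import *
import sys
s,R=pose();m=camera_model('wrist');im=capture('wrist');m2=camera_model('wrist');n=sys.argv[1]
print("camera drift",(np.array(m2['camera_from_world'])-m['camera_from_world'])[:3,3].round(2))
cv2.imwrite(f'pics/{n}.png',im);np.save(f'{n}.npy',m,allow_pickle=True)
cv2.imwrite(f'pics/{n}b.png',cv2.resize(im,(800,600),interpolation=cv2.INTER_CUBIC))
plan((508,-138,100),-10.8,n=3)
E
python3 look.py w2
```

```text
time_s: 1.82
eef_pos: [505.4, -136.3, 189.2]
ee_rot: [0.002, 0.995, -0.097, -0.003]
force: [-0.2, -0.4, -0.4]
grip_width: 0.997
camera drift [0.03 0.02 0.11]
t 1.87 pos [ 505.3 -136.   189.6] yaw -11.1 grip 0.993 F [ 0.4 -0.3 -0.7] tilt [-0.0048  0.0039]
[0.0014,0.0007,0.0415,-0.005] [0.0014,0.0007,0.0415,-0.000] [0.0002,0.0001,0.0066,-0.000] 
left [0. 0. 0.] 0.0
```

View pics/w2b.png

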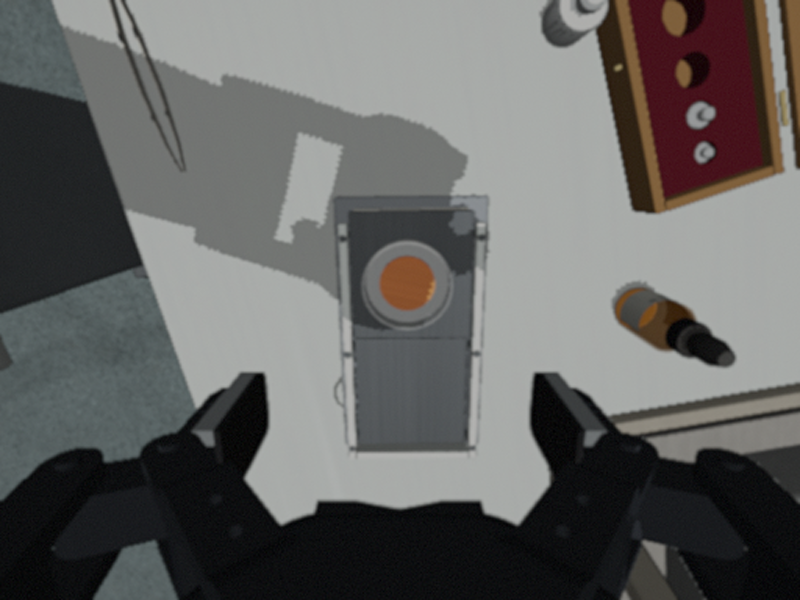

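The picture is sharp. The copper disc is at (407,283) inside a glass ring of about 45 px radius. The plate's corners are near (349,210), (475,210), (470,338) and (354,338), and the stand is upright in the image.

```bash
python3 - <<'E'
from h import *
im=cv2.imread("pics/w2.png");m=np.load("w2.npy",allow_pickle=True).item();k=.64
h=cv2.cvtColor(im,cv2.COLOR_BGR2HSV)
M=cv2.inRange(h,(3,90,60),(25,255,255));M[:, :220]=0;M[:,300:]=0;M[:150]=0;M[220:]=0
e=cv2.fitEllipse(max(cv2.findContours(M,0,1)[0],key=cv2.contourArea));print(e,[at(m,*e[0],z).round(1)[:2] for z in(36,38,40)])
print("ring",at(m,407*k,285*k,46).round(1))
for n,z,pts in(("plate top",33,[(349,210),(475,210),(470,338),(354,338)]),("rail tops outer",30,[(338,225),(486,225),(477,447),(349,447)]),("base end",4,[(335,197),(488,197)])):
    Q=np.array([at(m,u*k,v*k,z)[:2] for u,v in pts]);print(n,Q.round(1).tolist(),Q.mean(0),cv2.minAreaRect(Q.astype(np.float32)))
E
```

```text
((260.193115234375, 180.9034423828125), (33.764408111572266, 34.25840377807617), 90.39372253417969) [array([ 510. , -138.7]), array([ 510. , -138.2]), array([ 510.1, -137.8])]
ring [ 510.3 -138.    46. ]
plate top [[481.7, -83.4], [563.7, -99.5], [546.9, -188.2], [465.1, -172.3]] [ 514.33746449 -135.8545676 ] ((514.2944946289062, -135.81204223632812), (90.80939483642578, 83.57933044433594), 79.28607940673828)
rail tops outer [[471.8, -91.9], [570.0, -111.1], [539.0, -280.2], [440.6, -261.3]] [ 505.34985535 -186.11189449] ((505.39703369140625, -186.04429626464844), (173.12353515625, 100.19482421875), 79.59227752685547)
base end [[470.1, -73.8], [578.5, -95.1]] [524.3067353  -84.46069748] ((524.3067626953125, -84.460693359375), (110.50191497802734, 0.0), 168.89935302734375)
```

```bash
python3 - <<'E'
from h import *
m=np.load("w2.npy",allow_pickle=True).item();s,R=pose();t=s["eef_pos"];k=.64
for sx in(-42.5,42.5):
  for sy in(-11,11):
    for z in(-13,-6,0): print(sx,sy,z,(px(m,[t+R@np.array([sx,sy,z])])/k).round(0))
plan((510,-138,80),-10.6,n=4)
E
```

```text
-42.5 -11 -13 [[263. 364.]]
-42.5 -11 -6 [[269. 356.]]
-42.5 -11 0 [[274. 349.]]
-42.5 11 -13 [[268. 426.]]
-42.5 11 -6 [[274. 415.]]
-42.5 11 0 [[279. 406.]]
42.5 -11 -13 [[531. 364.]]
42.5 -11 -6 [[525. 356.]]
42.5 -11 0 [[520. 349.]]
42.5 11 -13 [[526. 426.]]
42.5 11 -6 [[520. 415.]]
42.5 11 0 [[516. 406.]]
t 1.87 pos [ 505.3 -136.   189.6] yaw -11.1 grip 0.993 F [ 0.4 -0.3 -0.7] tilt [-0.0048  0.0039]
[0.0019,0.0004,0.0415,-0.008] [0.0019,0.0004,0.0415,-0.000] [0.0012,0.0003,0.0266,-0.000] [0.0000,-0.0000,-0.0000,-0.000] 
left [0. 0. 0.] 0.0
```

```bash
python3 -m inch '[[0.0025,0.0005,0.041,-0.008,0.085],[0.002,0.0005,0.041,0,0.085],[0.001,0.0003,0.03,0,0.085],[0,0,0,0,0.085],[0,0,0,0,0.085]]'
python3 -c "
from h import *
plan((510,-138,30.5),-10.6,n=5,step=.02)"
```

```text
time_s: 2.28
eef_pos: [511.5, -136.0, 80.7]
ee_rot: [0.004, 0.996, -0.09, 0.003]
force: [0.7, -0.3, 0.2]
grip_width: 0.993
t 2.28 pos [ 511.5 -136.    80.7] yaw -10.3 grip 0.993 F [ 0.7 -0.3  0.2] tilt [0.0064 0.007 ]
[-0.0004,0.0009,0.0200,0.005] [-0.0004,0.0009,0.0200,-0.000] [-0.0002,0.0005,0.0103,-0.000] [0.0000,-0.0000,-0.0000,-0.000] [0.0000,-0.0000,-0.0000,-0.000] 
left [0. 0. 0.] 0.0
```

```bash
python3 -m inch '[[-0.0008,0.0012,0.02,0.005,0.085],[-0.0005,0.0009,0.02,0,0.085],[0,0,0.009,0,0.085],[0,0,0,0,0.085],[0,0,0,0,0.085]]' 20
python3 -c "
from h import *
plan((510,-138,30.5),-10.6,n=3,step=.02)"
```

```text
time_s: 2.7
eef_pos: [514.5, -138.5, 41.4]
ee_rot: [0.007, 0.996, -0.091, 0.01]
force: [-0.5, -0.7, 0.6]
grip_width: 1.001
t 2.70 pos [ 514.5 -138.5   41.4] yaw -10.5 grip 1.001 F [-0.5 -0.7  0.6] tilt [0.021  0.0113]
[-0.0045,0.0003,0.0109,0.002] [-0.0000,-0.0000,-0.0000,-0.000] [0.0000,-0.0000,-0.0000,-0.000] 
left [0. 0. 0.] 0.0
```

```bash
python3 -m inch '[[-0.003,0,0.005,0,0.085],[-0.002,0,0.005,0,0.085],[0,0,0,0,0.085],[0,0,0,0,0.085],[0,0,0,0,0.085]]' 20
python3 -c "
from h import *
plan((510,-138,30.5),-10.6,n=3,step=.02)"
```

```text
time_s: 3.12
eef_pos: [511.3, -138.3, 35.3]
ee_rot: [0.008, 0.996, -0.091, 0.013]
force: [0.3, -0.8, 0.0]
grip_width: 0.994
t 3.12 pos [ 511.3 -138.3   35.3] yaw -10.4 grip 0.994 F [ 0.3 -0.8  0. ] tilt [0.028  0.0135]
[-0.0014,-0.0000,0.0048,0.003] [0.0000,-0.0000,-0.0000,-0.000] [0.0000,-0.0000,-0.0000,-0.000] 
left [0. 0. 0.] 0.0
```

```bash
python3 -m inch '[[-0.0014,0,0.005,0,0.085],[0,0,0.001,0,0.07],[0,0,0,0,0.055],[0,0,0,0,0.055],[0,0,0,0,0.055]]' 20
python3 -c "
from h import *
plan((510,-138,130),-10.6,n=3,step=.02)"
```

```text
time_s: 3.53
eef_pos: [510.1, -138.2, 29.4]
ee_rot: [0.008, 0.996, -0.091, 0.013]
force: [-0.2, -0.2, 0.2]
grip_width: 0.686
t 3.53 pos [ 510.1 -138.2   29.4] yaw -10.4 grip 0.686 F [-0.2 -0.2  0.2] tilt [0.0277 0.0136]
[-0.0000,-0.0000,-0.0200,0.003] [-0.0000,-0.0000,-0.0200,-0.000] [-0.0000,-0.0000,-0.0200,-0.000] 
left [-0.  0. 41.] 0.0
```

```bash
python3 -m inch '[[0,0,0,0,0.04],[0,0,-0.001,0,0.04],[0,0,-0.005,0,0.04],[0,0,-0.01,0,0.04],[0,0,-0.02,0,0.04]]' 25
python3 -m inch '[[0,0,-0.02,0,0.04],[0,0,-0.02,0,0.04],[0,0,-0.02,0,0.04],[0,0,-0.01,0,0.04],[0,0,0,0,0.04]]'
python3 look.py w3
```

```text
time_s: 3.95
eef_pos: [507.3, -136.7, 64.0]
ee_rot: [0.007, 0.996, -0.091, 0.01]
force: [0.4, 0.4, -1.1]
grip_width: 0.686
time_s: 4.37
eef_pos: [507.0, -135.9, 144.4]
ee_rot: [0.008, 0.996, -0.091, 0.013]
force: [-0.5, 0.6, -0.8]
grip_width: 0.684
camera drift [ 0.29  0.22 -0.45]
t 4.42 pos [ 506.8 -135.9  143.6] yaw -10.4 grip 0.685 F [ 0.1 -1.3 -0.2] tilt [0.0277 0.0134]
[0.0015,0.0018,0.0414,0.006] [0.0001,0.0001,0.0021,-0.000] [0.0000,-0.0000,-0.0000,-0.000] 
left [0. 0. 0.] 0.0
```

View pics/w3b.png

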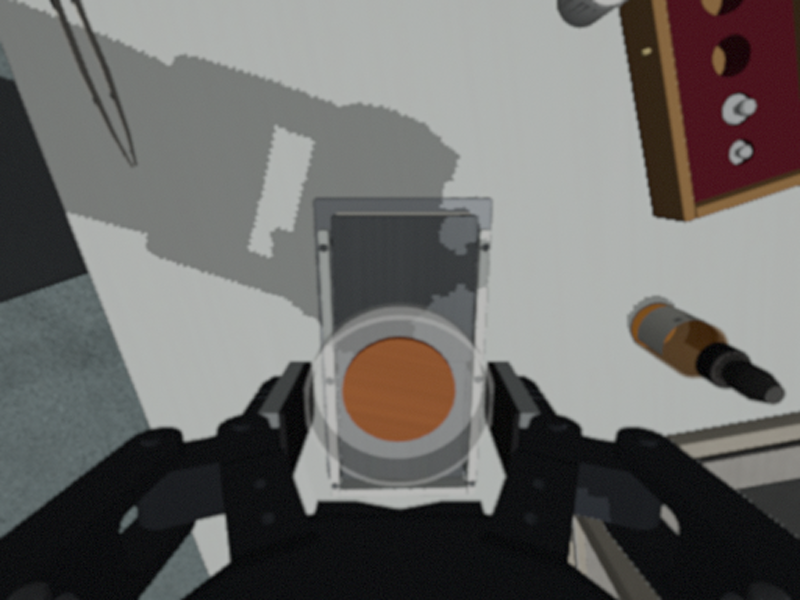

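The dish hangs cleanly in the jaws, with the copper disc at (399,388), and the plate stayed in place. Next is the carry to the tray.

```bash
python3 -c "
from h import *
plan((490,180,80),None,n=8,step=.04)"
```

```text
t 4.42 pos [ 506.8 -135.9  143.6] yaw -10.4 grip 0.685 F [ 0.1 -1.3 -0.2] tilt [0.0277 0.0134]
[-0.0091,-0.0381,0.0079,-0.000] [-0.0091,-0.0381,0.0079,-0.000] [-0.0091,-0.0381,0.0079,-0.000] [-0.0091,-0.0381,0.0079,-0.000] [-0.0091,-0.0381,0.0079,-0.000] [-0.0091,-0.0381,0.0079,-0.000] [-0.0091,-0.0381,0.0079,-0.000] [-0.0091,-0.0381,0.0079,-0.000] 
left [-0.  3. -1.] 0.0
```

```bash
python3 -m inch '[[-0.004,-0.015,0,0,0.04],[-0.008,-0.03,0,0,0.04],[-0.009,-0.038,0.004,0,0.04],[-0.009,-0.038,0.006,0,0.04],[-0.009,-0.038,0.006,0,0.04]]'
python3 -m inch '[[-0.009,-0.038,0.006,0,0.04],[-0.009,-0.038,0.006,0,0.04],[-0.009,-0.034,0.004,0,0.04],[-0.005,-0.02,0,0,0.04],[-0.003,-0.01,0,0,0.04]]'
python3 -c "
from h import *
plan((488,180,20),None,n=5,step=.03)"
```

```text
time_s: 4.83
eef_pos: [497.6, 26.4, 122.5]
ee_rot: [0.009, 0.995, -0.097, 0.013]
force: [1.2, -0.6, -1.2]
grip_width: 0.686
time_s: 5.25
eef_pos: [485.1, 181.4, 97.6]
ee_rot: [0.009, 0.995, -0.095, 0.009]
force: [1.1, 0.5, -0.1]
grip_width: 0.686
t 5.25 pos [485.1 181.4  97.6] yaw -10.9 grip 0.686 F [ 1.1  0.5 -0.1] tilt [0.0203 0.0162]
[0.0012,0.0003,0.0300,-0.000] [0.0012,0.0003,0.0300,-0.000] [0.0007,0.0002,0.0177,-0.000] [0.0000,-0.0000,-0.0000,-0.000] [0.0000,-0.0000,-0.0000,-0.000] 
left [0. 0. 0.] 0.0
```

```bash
python3 -m inch '[[0,0,0.03,0,0.04],[0,0,0.03,0,0.04],[0,0,0.017,0,0.04],[0,0,0.005,0,0.04],[0,0,0.001,0,0.04]]'
python3 -c "
from h import *
plan((488,180,0),None,n=2,step=.03)"
```

```text
time_s: 5.67
eef_pos: [484.0, 183.8, 9.2]
ee_rot: [0.009, 0.996, -0.092, 0.008]
force: [0.4, -0.2, -0.1]
grip_width: 0.684
t 5.67 pos [484.  183.8   9.2] yaw -10.5 grip 0.684 F [ 0.4 -0.2 -0.1] tilt [0.0174 0.0166]
[0.0046,0.0030,0.0092,-0.000] [0.0000,-0.0000,-0.0000,-0.000] 
left [0. 0. 0.] 0.0
```

```bash
python3 -m inch '[[0,0,0.003,0,0.04],[0,0,0.003,0,0.04],[0,0,0.001,0,0.04],[0,0,0.001,0,0.04],[0,0,0,0,0.04]]'
python3 -m inch '[[0,0,0.001,0,0.04],[0,0,0.001,0,0.04],[0,0,0.0005,0,0.04],[0,0,0,0,0.04],[0,0,0,0,0.04]]'
```

```text
time_s: 6.08
eef_pos: [485.4, 183.4, 2.9]
ee_rot: [0.009, 0.996, -0.092, 0.01]
force: [-0.1, 0.3, -0.5]
grip_width: 0.689
time_s: 6.5
eef_pos: [486.4, 183.4, 1.5]
ee_rot: [0.008, 0.996, -0.092, 0.011]
force: [0.3, -0.9, -1.1]
grip_width: 0.682
```

```bash
python3 -m inch '[[0,0,0.001,0,0.04],[0,0,0.001,0,0.04],[0,0,0.001,0,0.04],[0,0,0,0,0.04],[0,0,0,0,0.04]]'
python3 -c "
from h import *
print(telemetry.sense()['force'])"
python3 -m inch '[[0,0,0.001,0,0.04],[0,0,0.0005,0,0.04],[0,0,0,0,0.04],[0,0,0,0,0.04],[0,0,0,0,0.04]]'
```

```text
time_s: 6.92
eef_pos: [486.5, 183.3, -1.8]
ee_rot: [0.008, 0.996, -0.092, 0.011]
force: [-0.5, -0.4, 0.7]
grip_width: 0.685
[-0.49657153 -0.42865245  0.65798327]
time_s: 7.33
eef_pos: [486.6, 183.4, -1.5]
ee_rot: [0.008, 0.996, -0.092, 0.011]
force: [-0.1, 0.2, -0.2]
grip_width: 0.686
```

```bash
python3 -m inch '[[0,0,0.001,0,0.04],[0,0,0.001,0,0.04],[0,0,0,0,0.04],[0,0,0,0,0.04],[0,0,0,0,0.04]]'
```

```text
time_s: 7.75
eef_pos: [486.8, 183.5, -1.5]
ee_rot: [0.008, 0.996, -0.092, 0.011]
force: [-0.4, 0.1, -1.0]
grip_width: 0.683
```

```bash
python3 -m inch '[[0,0,0,0,0.062],[0,0,0,0,0.066],[0,0,0,0,0.072],[0,0,0,0,0.08],[0,0,-0.001,0,0.085]]'
python3 -m inch '[[0,0,-0.005,0,0.085],[0,0,-0.02,0,0.085],[0,0,-0.04,0,0.085],[0,0,-0.041,0,0.085],[0,0,-0.02,0,0.085]]'
python3 look.py w4
```

```text
time_s: 8.17
eef_pos: [486.6, 183.4, -1.3]
ee_rot: [0.009, 0.996, -0.092, 0.011]
force: [0.1, -0.1, -0.5]
grip_width: 1.0
time_s: 8.58
eef_pos: [481.3, 185.3, 126.0]
ee_rot: [0.01, 0.996, -0.092, 0.005]
force: [0.9, 0.5, 0.8]
grip_width: 0.998
camera drift [-1.88  0.6   0.3 ]
t 8.63 pos [482.6 185.6 128.6] yaw -10.5 grip 0.996 F [1.9 0.3 5.6] tilt [0.0167 0.0172]
[0.0107,0.0399,0.0036,0.004] [0.0109,0.0399,0.0036,-0.000] [0.0109,0.0399,0.0036,-0.000] 
left [  16. -200.  -18.] 0.0
```

View pics/w4b.png

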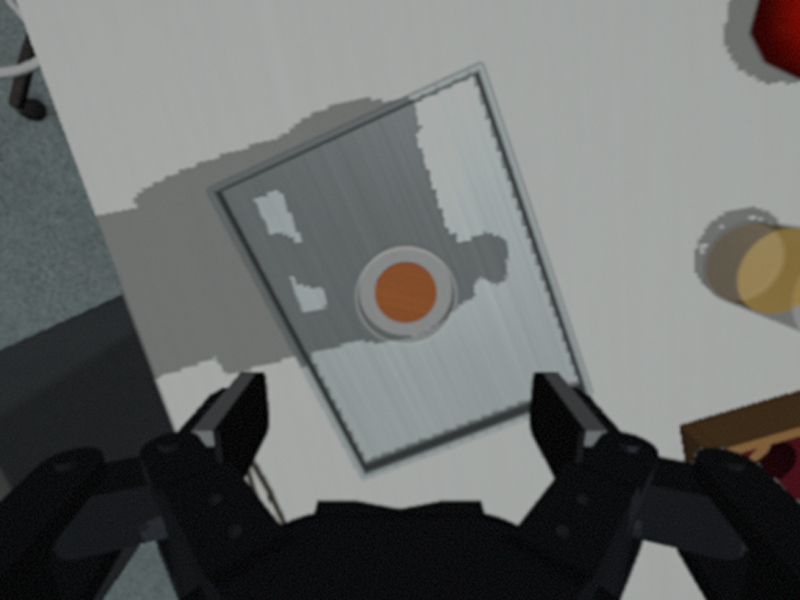

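The dish stands flat near the tray's middle, with the copper disc at (406,293) and the ring concentric. Next I go to the +y end of the stand with the fingers part-closed, giving two contact points on the plate edge.

```bash
python3 -m inch '[[0.011,0.03,0,0,0.03],[0.011,0.04,0,0,0.03],[0.011,0.04,0,0,0.03],[0.011,0.04,0,0,0.03],[0.011,0.04,0.003,0,0.03]]'
python3 -c "
from h import *
plan((527,-67,80),-10.6,n=5,step=.03)"
```

```text
time_s: 9.05
eef_pos: [503.3, -9.8, 134.7]
ee_rot: [0.008, 0.996, -0.086, 0.012]
force: [0.9, -0.3, -0.1]
grip_width: 0.356
t 9.05 pos [503.3  -9.8 134.7] yaw -9.8 grip 0.356 F [ 0.9 -0.3 -0.1] tilt [0.0262 0.0143]
[0.0120,0.0190,0.0199,0.014] [0.0123,0.0188,0.0199,-0.000] [0.0093,0.0142,0.0150,-0.000] [0.0000,-0.0000,-0.0000,-0.000] [0.0000,-0.0000,-0.0000,-0.000] 
left [0. 0. 0.] 0.0
```

```bash
python3 -m inch '[[0.012,0.019,0.02,0.014,0.03],[0.012,0.018,0.02,0,0.03],[0.009,0.012,0.015,0,0.03],[0,0,0,0,0.03],[0,0,0,0,0.03]]'
python3 look.py w5; python3 -c "
from h import *
plan((527,-67,40),-10.6,n=5,step=.03)"
```

```text
time_s: 9.47
eef_pos: [529.3, -76.0, 80.9]
ee_rot: [0.009, 0.995, -0.098, 0.015]
force: [0.1, -1.0, 0.7]
grip_width: 0.353
camera drift [ 0.12 -0.05  0.07]
t 9.52 pos [529.2 -75.7  81. ] yaw -11.2 grip 0.352 F [ 0.1 -0.3 -0.5] tilt [0.0307 0.0153]
[-0.0053,0.0395,-0.0115,-0.007] [-0.0036,0.0257,-0.0075,-0.000] [0.0000,-0.0000,-0.0000,-0.000] 
left [0. 0. 0.] 0.0
t 9.52 pos [529.2 -75.7  81. ] yaw -11.2 grip 0.352 F [ 0.1 -0.3 -0.5] tilt [0.0307 0.0153]
[-0.0027,-0.0058,0.0293,-0.010] [-0.0011,-0.0023,0.0117,-0.000] [0.0000,-0.0000,-0.0000,-0.000] [0.0000,-0.0000,-0.0000,-0.000] [0.0000,-0.0000,-0.0000,-0.000] 
left [0. 0. 0.] 0.0
```

View pics/w5b.png

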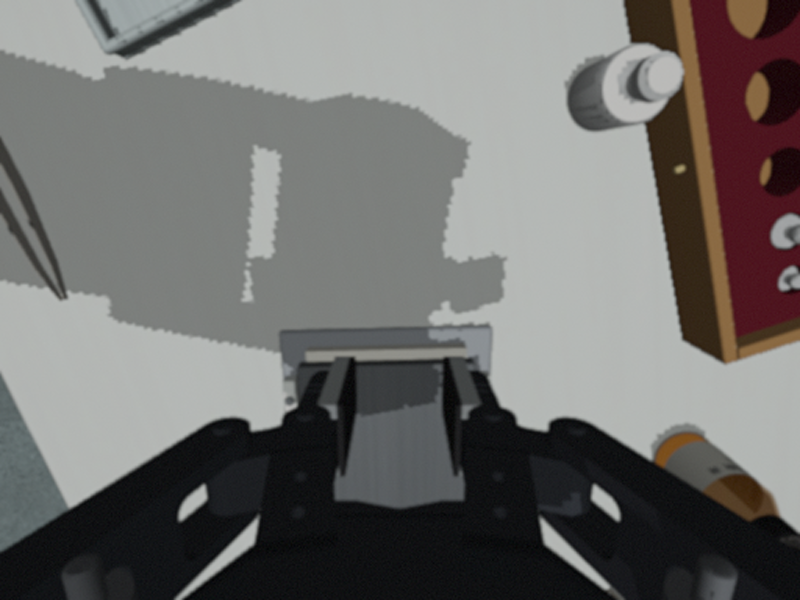

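```bash
python3 - <<'E'
from h import *
m=np.load("w5.npy",allow_pickle=True).item();k=.64
for p,z in(((300,364),33),((478,362),33),((280,331),4),((491,326),4)):print(at(m,p[0]*k,p[1]*k,z).round(1))
plan((527,-66,45),-10.6,n=2)
E
```

```text
[483.2 -82.7  33. ]
[564.6 -99.   33. ]
[469.3 -74.    4. ]
[578.2 -94.1   4. ]
t 9.52 pos [529.2 -75.7  81. ] yaw -11.2 grip 0.352 F [ 0.1 -0.3 -0.5] tilt [0.0307 0.0153]
[-0.0040,-0.0091,0.0360,-0.010] [0.0000,-0.0000,-0.0000,-0.000] 
left [0. 0. 0.] 0.0
```

```bash
python3 -m inch '[[-0.003,-0.009,0.01,-0.008,0.03],[0,0,0.022,0,0.03],[0,0,0.01,0,0.03],[0,0,0.003,0,0.03],[0,0,0,0,0.03]]'
python3 -c "
from h import *
plan((527.5,-68,27),-10.6,n=2)"
```

```text
time_s: 9.93
eef_pos: [529.4, -61.2, 36.3]
ee_rot: [0.009, 0.996, -0.09, 0.017]
force: [-0.7, 0.4, -0.7]
grip_width: 0.351
t 9.93 pos [529.4 -61.2  36.3] yaw -10.3 grip 0.351 F [-0.7  0.4 -0.7] tilt [0.0347 0.0156]
[-0.0006,0.0070,0.0093,0.005] [0.0000,-0.0000,-0.0000,-0.000] 
left [0. 0. 0.] 0.0
```

```bash
python3 -m inch '[[0,0.003,0.006,0.005,0.03],[0,0.002,0.003,0,0.03],[0,0,0.001,0,0.03],[0,0,0,0,0.03],[0,0,0,0,0.03]]'
python3 -c "
from h import *
plan((525.9,-80,26.8),-10.6,n=2)"
```

```text
time_s: 10.35
eef_pos: [529.6, -66.2, 27.6]
ee_rot: [0.01, 0.996, -0.092, 0.018]
force: [0.0, -0.8, 0.0]
grip_width: 0.349
t 10.35 pos [529.6 -66.2  27.6] yaw -10.6 grip 0.349 F [ 0.  -0.8  0. ] tilt [0.0379 0.0158]
[-0.0011,0.0143,0.0008,0.000] [0.0000,-0.0000,-0.0000,-0.000] 
left [0. 0. 0.] 0.0
```

```bash
python3 -m inch '[[-0.001,0.006,0.001,0,0.03],[0,0.006,0,0,0.03],[0,0.005,0,0,0.03],[0,0.005,0,0,0.03],[0,0.005,0,0,0.03]]'
python3 -c "
from h import *
plan((510,-165,27),-10.6,n=2)"
```

```text
time_s: 10.77
eef_pos: [523.5, -94.7, 27.7]
ee_rot: [0.01, 0.996, -0.092, 0.019]
force: [-0.5, 1.0, 0.2]
grip_width: 0.353
t 10.77 pos [523.5 -94.7  27.7] yaw -10.6 grip 0.353 F [-0.5  1.   0.2] tilt [0.0391 0.0156]
[-0.0002,0.0415,0.0004,0.001] [-0.0001,0.0301,0.0003,-0.000] 
left [0. 0. 0.] 0.0
```

```bash
python3 -m inch '[[0,0.006,0.0005,0,0.03],[0,0.007,0,0,0.03],[0,0.007,0,0,0.03],[0,0.007,0,0,0.03],[0,0.006,0,0,0.03]]'
python3 look.py w6; python3 -c "
from h import *
plan((506.5,-176.4,27),-10.6,n=2)"
```

```text
time_s: 11.18
eef_pos: [516.9, -130.7, 28.0]
ee_rot: [0.009, 0.995, -0.092, 0.019]
force: [0.6, 0.7, -1.1]
grip_width: 0.352
camera drift [-0.15 -0.56 -0.29]
t 11.23 pos [ 516.9 -131.7   28. ] yaw -10.6 grip 0.349 F [-0.5 -0.3 -0.2] tilt [0.0399 0.0156]
[-0.0043,0.0045,-0.0410,0.003] [-0.0032,0.0034,-0.0309,-0.000] [0.0000,-0.0000,-0.0000,-0.000] 
left [0. 0. 0.] 0.0
t 11.23 pos [ 516.9 -131.7   28. ] yaw -10.6 grip 0.349 F [-0.5 -0.3 -0.2] tilt [0.0399 0.0156]
[-0.0018,0.0415,0.0009,-0.001] [-0.0002,0.0044,0.0001,0.000] 
left [0. 0. 0.] 0.0
```

View pics/w6b.png

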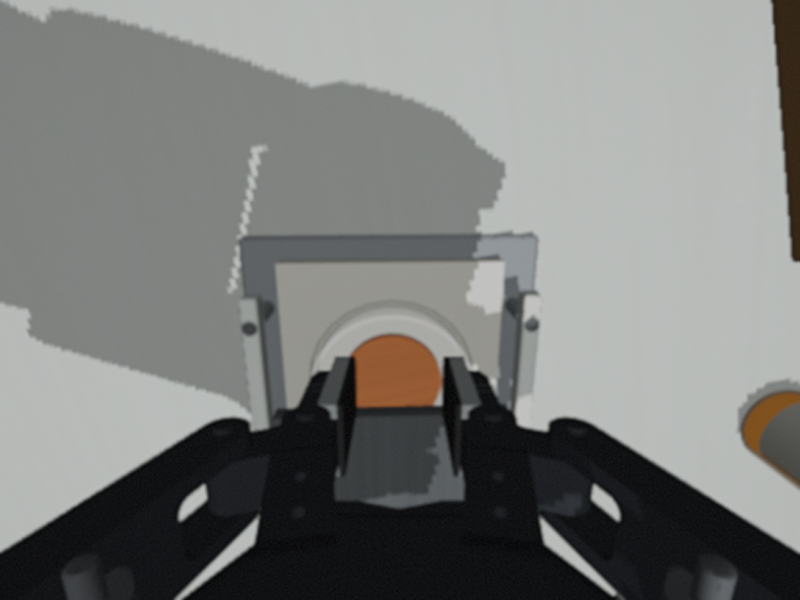

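The plate is sliding, with its rear edge at row 408 between the fingers. The lower dish is uncovered in its seat and the fingers are centred between the rails. I'll carry on, a touch lower.

```bash
python3 -m inch '[[-0.0005,0.005,0.001,0,0.03],[-0.0005,0.006,0.0004,0,0.03],[0,0.006,0,0,0.03],[0,0.005,0,0,0.03],[0,0.004,0,0,0.03]]'
python3 -c "
from h import *
plan((506.5,-176.4,27),-10.6,n=2)"
```

```text
time_s: 11.65
eef_pos: [510.4, -159.3, 26.8]
ee_rot: [0.009, 0.995, -0.093, 0.019]
force: [0.5, 1.5, 0.6]
grip_width: 0.351
t 11.65 pos [ 510.4 -159.3   26.8] yaw -10.6 grip 0.351 F [0.5 1.5 0.6] tilt [0.0394 0.0152]
[-0.0006,0.0175,-0.0002,-0.000] [0.0000,-0.0000,-0.0000,-0.000] 
left [0. 0. 0.] 0.0
```

```bash
python3 -m inch '[[-0.0005,0.004,0,0,0.03],[0,0.003,0,0,0.03],[0,0.003,0,0,0.03],[0,0.002,0,0,0.03],[0,0.002,0,0,0.03]]'
python3 -c "
from h import *
plan((506.5,-176.4,27),-10.6,n=2)"
```

```text
time_s: 12.07
eef_pos: [506.7, -174.8, 26.8]
ee_rot: [0.009, 0.995, -0.093, 0.019]
force: [1.0, 2.0, -0.4]
grip_width: 0.35
t 12.07 pos [ 506.7 -174.8   26.8] yaw -10.6 grip 0.350 F [ 1.   2.  -0.4] tilt [0.039  0.0152]
[0.0001,0.0016,-0.0002,-0.001] [0.0000,-0.0000,-0.0000,-0.000] 
left [0. 0. 0.] 0.0
```

```bash
python3 -m inch '[[0,0.002,0,0,0.03],[0,0.002,0,0,0.03],[0,0.002,0,0,0.03],[0,0.002,0,0,0.03],[0,0.002,0,0,0.03]]'
python3 -c "
from h import *
plan((506.5,-176.4,27),-10.6,n=2)"
python3 -m inch '[[0,0.002,0,0,0.03],[0,0.002,0,0,0.03],[0,0.003,0,0,0.03],[0,0.003,0,0,0.03],[0,0.003,0,0,0.03]]'
```

```text
time_s: 12.48
eef_pos: [506.6, -175.8, 26.9]
ee_rot: [0.001, 0.995, -0.094, 0.019]
force: [3.8, 12.3, 2.7]
grip_width: 0.35
t 12.48 pos [ 506.6 -175.8   26.9] yaw -10.8 grip 0.350 F [ 3.8 12.3  2.7] tilt [ 0.0386 -0.0014]
[0.0000,0.0007,-0.0001,-0.004] [0.0000,-0.0000,-0.0000,-0.000] 
left [0. 0. 0.] 0.0
time_s: 12.9
eef_pos: [506.5, -175.9, 27.0]
ee_rot: [-0.01, 0.995, -0.095, 0.02]
force: [7.0, 19.4, 4.7]
grip_width: 0.347
```

The force rose to about 20 N along the rails and the position stopped at the predicted home. I'll back off, rise and look.

```bash
python3 -m inch '[[0,-0.003,-0.001,0,0.03],[0,-0.004,-0.002,0,0.03],[0,-0.003,-0.01,0,0.03],[0,0,-0.03,0,0.03],[0,0,-0.04,0,0.03]]'
python3 -m inch '[[0,-0.01,-0.04,0,0.03],[0,-0.02,-0.03,0,0.03],[0,-0.02,-0.01,0,0.03],[0,0,0,0,0.03],[0,0,0,0,0.03]]'
python3 look.py w7; python3 -c "
from h import *
cv2.imwrite('pics/top7.png',capture('top'))"
```

```text
time_s: 13.32
eef_pos: [502.1, -164.3, 107.3]
ee_rot: [-0.012, 0.995, -0.095, 0.013]
force: [0.7, -0.7, 0.1]
grip_width: 0.351
time_s: 13.73
eef_pos: [510.4, -117.7, 204.5]
ee_rot: [-0.008, 0.995, -0.095, 0.021]
force: [-0.2, 0.1, -0.4]
grip_width: 0.348
camera drift [ 0.1   0.18 -0.03]
t 13.78 pos [ 510.4 -117.8  204.2] yaw -11.0 grip 0.349 F [ 0.4  0.8 -0. ] tilt [ 0.04   -0.0198]
[0.0006,0.0079,0.0407,-0.003] [0.0006,0.0079,0.0407,-0.000] [0.0003,0.0044,0.0227,-0.000] 
left [0. 0. 0.] 0.0
```

View pics/w7b.png

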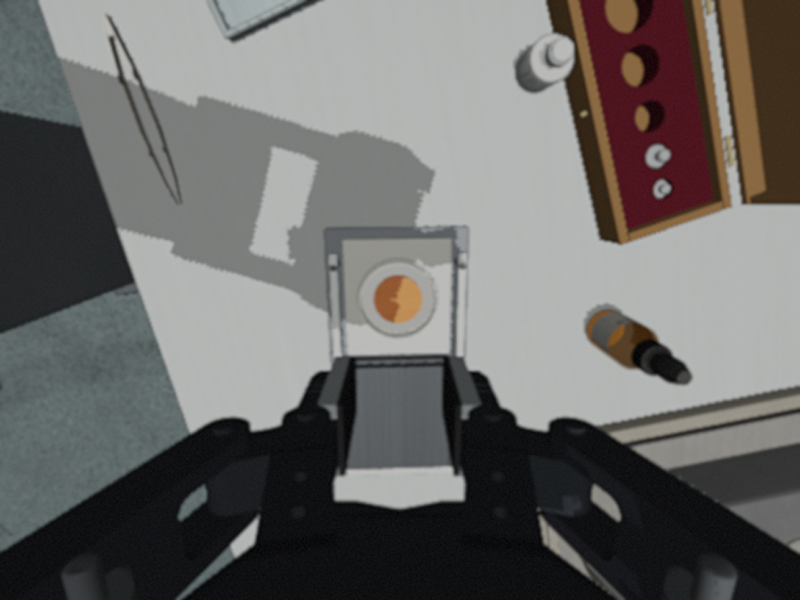

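The plate lies over the pile, with its near edge at row 362 and its far edge at 467. The lower dish sits in its recess at (398,299). One numeric check, plus an enlarged top-view crop.

```bash
python3 - <<'E'
from h import *
m=np.load("w7.npy",allow_pickle=True).item();k=.64
u=np.array([np.sin(np.radians(10.6)),np.cos(np.radians(10.6))]);o=np.array([505,-184.3])
for n,p,z in(("near edge",(400,362),31),("far edge",(400,467),31),("lower dish",(398,299),15)):
    q=at(m,p[0]*k,p[1]*k,z)[:2];d=q-o;print(n,q.round(1),"stand y %.1f x %.1f"%(d@u,d@[u[1],-u[0]]))
t=cv2.imread("pics/top7.png");t0=cv2.imread("pics/top0.png")
a=[cv2.resize(i[150:285,135:395],(780,300*405//300),interpolation=cv2.INTER_CUBIC)[:, :] for i in(t,)]
cv2.imwrite("pics/top7b.png",a[0])
E
```

```text
near edge [ 506.3 -182.7] stand y 1.8 x 1.0
far edge [ 488.7 -273.6] stand y -90.7 x 0.4
lower dish [ 514.2 -137.4] stand y 47.8 x 0.4
```

View pics/top7b.png

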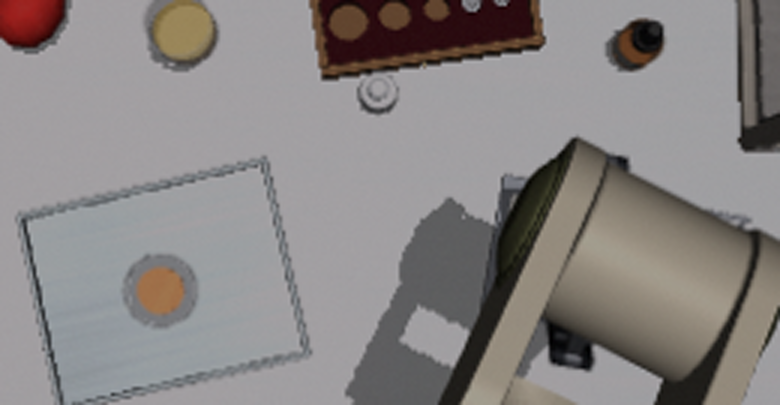

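The dish stands in the tray; the weight, beaker and dropper are unmoved. The near and far edges come out 2–4 mm off "home" in this coarse estimate, so I'll check the end-stop gap with a clear view.

```bash
python3 -m inch '[[0,0.01,0,0,0.085],[0,-0.01,0,0,0.085],[0,-0.03,0,0,0.085],[0,-0.02,0,0,0.085],[0,0,0,0,0.085]]'
python3 look.py w8; python3 -c "
import cv2
i=cv2.imread('pics/w8.png');cv2.imwrite('pics/w8c.png',cv2.resize(i[100:320,180:340],(436*800//640,600*1),interpolation=cv2.INTER_CUBIC))"
```

```text
time_s: 14.25
eef_pos: [517.6, -72.4, 199.0]
ee_rot: [-0.009, 0.995, -0.1, 0.015]
force: [0.1, -0.9, -0.2]
grip_width: 0.995
camera drift [ 0.03 -1.2  -0.31]
t 14.30 pos [517.4 -73.6 198.8] yaw -11.5 grip 0.993 F [-0.8  0.9 -0.9] tilt [ 0.0281 -0.0207]
[0.0013,0.0228,0.0347,-0.012] [0.0010,0.0228,0.0347,-0.000] [0.0008,0.0194,0.0295,-0.000] 
left [0. 0. 0.] 0.0
```

View pics/w8c.png

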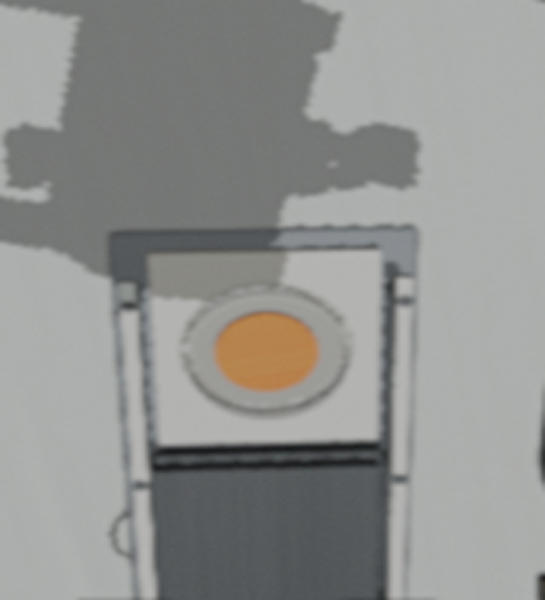

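```bash
python3 look.py w9; python3 - <<'E'
from h import *
m=np.load("w9.npy",allow_pickle=True).item();im=cv2.imread("pics/w9.png")
g=cv2.cvtColor(im,cv2.COLOR_BGR2GRAY)[:,246:274].mean(1)
print([(r,int(g[r])) for r in range(174,320)][::1])
u=np.array([np.sin(np.radians(10.6)),np.cos(np.radians(10.6))]);o=np.array([505,-184.3])
for r in range(260,318,3):
  print(r,[round(float((at(m,260,r,z)[:2]-o)@u),1) for z in(14,23,31)])
print("base end",[(r,round(float((at(m,260,r,4)[:2]-o)@u),1)) for r in(182,184,186)])
# full view with unoccupied pile end
cv2.imwrite("pics/w9c.png",cv2.resize(im[240:330,200:330],(780,540),interpolation=cv2.INTER_CUBIC))
E
```

```text
camera drift [-0.23 -0.5  -0.16]
t 14.35 pos [517.4 -74.4 199. ] yaw -11.5 grip 0.995 F [-0.4  0.1 -0. ] tilt [ 0.0286 -0.0204]
[0.0012,0.0226,0.0348,-0.012] [0.0009,0.0226,0.0348,-0.000] [0.0008,0.0191,0.0294,-0.000] 
left [0. 0. 0.] 0.0
[(174, 139), (175, 139), (176, 139), (177, 140), (178, 141), (179, 141), (180, 140), (181, 132), (182, 110), (183, 97), (184, 103), (185, 109), (186, 111), (187, 111), (188, 107), (189, 96), (190, 100), (191, 128), (192, 147), (193, 151), (194, 150), (195, 151), (196, 151), (197, 151), (198, 151), (199, 152), (200, 152), (201, 153), (202, 150), (203, 145), (204, 142), (205, 142), (206, 143), (207, 147), (208, 151), (209, 154), (210, 155), (211, 156), (212, 153), (213, 144), (214, 140), (215, 140), (216, 140), (217, 141), (218, 141), (219, 140), (220, 140), (221, 140), (222, 140), (223, 140), (224, 139), (225, 140), (226, 140), (227, 140), (228, 140), (229, 140), (230, 141), (231, 141), (232, 141), (233, 141), (234, 141), (235, 141), (236, 141), (237, 142), (238, 142), (239, 143), (240, 146), (241, 148), (242, 152), (243, 153), (244, 152), (245, 151)
[... 682 characters left out ...]
, 87), (307, 87), (308, 86), (309, 86), (310, 86), (311, 86), (312, 86), (313, 86), (314, 86), (315, 86), (316, 86), (317, 86), (318, 85), (319, 85)]
260 [3.2, 7.9, 12.1]
263 [-1.1, 3.8, 8.1]
266 [-5.3, -0.4, 4.1]
269 [-9.6, -4.5, -0.0]
272 [-13.9, -8.7, -4.1]
275 [-18.3, -12.9, -8.2]
278 [-22.6, -17.2, -12.4]
281 [-27.0, -21.5, -16.5]
284 [-31.4, -25.8, -20.7]
287 [-35.9, -30.1, -24.9]
290 [-40.4, -34.4, -29.2]
293 [-44.9, -38.8, -33.5]
296 [-49.4, -43.2, -37.7]
299 [-54.0, -47.7, -42.1]
302 [-58.5, -52.1, -46.4]
305 [-63.2, -56.6, -50.8]
308 [-67.8, -61.1, -55.2]
311 [-72.5, -65.7, -59.6]
314 [-77.2, -70.3, -64.1]
317 [-81.9, -74.9, -68.6]
base end [(182, 103.0), (184, 100.5), (186, 98.0)]
```

```bash
python3 -c "
from h import *
print(finish_job())"
```

```text
the job is handed in; nothing more can be done
None
```

I did both parts in the order asked and handed the job in at about 14.4 s of the 51 s allowed. No verdict is reported.

**Upper dish:** I gripped it at 20–25 N, carried it over and lowered it until it stopped going down, then opened the fingers. In the pictures afterwards it stands flat and upright near the middle of the tray.

**Spacer plate:** I pushed it along the rails with both fingertips, without lifting it. It stopped where I predicted for home, and the force rose to about 20 N against the end stop.

**Checks after backing off:**
- The plate's near edge measured at stand y of about -2 to -3 mm; home is -3 mm.
- An earlier, rougher reading from one picture disagreed, giving about +2 mm for the near edge and -91 mm for the far edge. I think it picked up the edge of a pile plate below. The clearer view and the force support the plate being home.
- I did not see the gap at the end stop directly.
- The lower dish measured at stand y of about 47.8 mm, in its recess (nominal 47.5 mm).
- The dropper bottle, beaker and weight looked unmoved in the top view.
- The gripper was clear of everything at hand-in. The tool had leaned about 2° by the end of the push, but this caused no unwanted contact.

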